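# Roll the seal bar of a casting cassette flat

### The arm

A 6-joint arm with a two-finger parallel gripper is mounted at the origin on a cart in front of the work surface, level with it; the furniture and walls round the work are solid. World frame = base frame: x ahead of the robot, y to its left, z up, the work surface at z = 0. Lengths are in m, angles in rad, forces in N, time in s.
With the tool pointing down it reaches from about 0.275 to 0.825 m from the base axis. Payload 5.2 kg.
Tool frame: the origin (TCP) lies midway between the tips of the shut fingers; the grasp point (between the pads) lies 19 mm behind it (manip.pinch_z is the distance from the TCP to the grasp point, in m); z points along the fingers, y is the line along which they close (so a half turn about z gives the same grasp; the last joint's range is limited). The gripper opens to 93 mm and grips with 3 to 60 N. Pads are 15 mm wide; open, the fingers measure 128 mm over their backs; the gripper's body (75 mm by 188 mm) begins 65 mm behind the grasp point.
Start: joints at [-1.536, 0.259, 1.535, -0, 1.348, -0.203], TCP at [0.13, -0.535, 0.219] pointing down, gripper open.
Joint ranges: [-3.14, 3.14], [-0.91, 2.08], [0.19, 2.58], [-1.22, 4.36], [0.22, 2.71], [-3.12, 3.12]. Speed limits (rad/s): [2.57, 2.57, 3.14, 3.14, 3.14, 3.14].

### API

Orientations are given as a unit quaternion [x, y, z, w].
In Python, from station import manip, eyes, readout, sign_off gives the robot as it stands (manip), with the cameras (eyes), the readings (readout) and the job as plain functions.
- The arm moves only by the tool shift_gripper, called after "Emit:" as name(argument=value, ...) on one line, values as JSON. Schema: {"type":"object","properties":{"rows":{"type":"object","properties":{"steps":{"type":"array","items":{"type":"array","items":{"type":"number"},"minItems":5,"maxItems":5},"minItems":1,"maxItems":8}},"additionalProperties":false,"required":["steps"]},"only":{"type":"string"},"quiet":{"type":"boolean"},"lines":{"type":"string"}},"required":["rows"],"additionalProperties":false}. rows is an object whose key "steps" holds a list of rows, 1 to 8 of them, each of 5 numbers: the finger opening in m, then dx, dy, dz in fractions of the full range, 1 being 1 m, then a turn about the tool's z in shares of 2 rad (1.0 is 2 rad); each row shifts and turns the commanded pose from where the row before left it, along the tool's axes as they then stand; what a row does not reach is not made up. A row lasts 1/10 s, in which the tool goes at most 0.05 m and 0.15 rad, less where a joint would pass 70% of its speed; a pose out of reach is approached as far as the arm can. The fingers move at their own pace and stop on an object; the grip force is fixed at half the most. Time passes only in rows, so rows that do not move let the fingers close. The tool returns the time, the measured TCP pose, the force, the opening and the grip force at its end. only (a regular expression) keeps the lines of the reply that match it, lines (a string "A,B") keeps lines A to B, and quiet returns only ok. No shift or turn number may pass 1 either way. Input that does not fit is refused with a message, and nothing moves.
- readout.get_obs(): the state, without advancing time (a new reading comes with each control period).
- eyes.snapshot(name): name is "side" or "top"; returns the picture (400x640x3 uint8, red, green, blue); there is no depth.
- eyes.camera_info(name): a dict with "mtx" (3x3 intrinsics, pixels), "cam_to_world" (4x4, takes a point from camera to world coordinates). Camera axes: x right, y up, looking along -z (the intrinsics and any distortion apply to the point x, -y, -z); pixel columns grow to the right and rows downward; lengths in m; the calibration is good to about 2 mm. A picture is of the moment at which its call begins. camera_info takes no time and is no camera call.
- sign_off(): hands the job in; it is judged then, once.
The state is a dict: "time": time; "qpos": joint angles; "qd": joint speeds; "joint_efforts": joint torques, N m; "position": TCP position; "tcp_rot": TCP orientation; "ft_force": force on the tool from outside, world axes, zero at the start; "moment": the same for the moment, N m; "opening": finger opening in m; "grasp_force": force on a finger pad.
Only numpy, scipy, OpenCV 4.12 (cv2) and the standard library are available. Lean on these libraries where they do the work, as an engineer would, in place of code of your own. Each camera call takes 0.05 s, during which the arm holds its last target. There are 200 camera calls.

### The job

Take the hand roller from its stand and roll it, pressed down firmly, along the orange seal bar of the casting cassette until all six links of the bar are down flush with the aluminium rails. Press the bar only with the roller, not with the gripper, then put the roller back in its stand as it was, and leave the things around where they are.

Things in the scene. Friction and masses are not known exactly. Their poses are not given: they have to be found in the camera images.
- cassette: Flat casting cassette fixed to the bench, 170 mm (x) by 290 mm (y): grey base, clear cover, aluminium rails near the robot. Origin: centre of its underside; x away from the robot, y left, turned up to 0.3 rad. The orange seal bar, 26 mm wide, lies along y at x = -45 mm between two 16 mm wide rails with flat tops 30 mm above the bench. Two black knobs at the far edge reach 38 mm.
- strip_left (a point): Left (+y) end of the seal bar, on its centre line at rail-top height (30 mm above the bench). Beyond it the two rails join in a flat solid land of the same height, reaching 55 mm past the end of the bar: room to set the roller down first. Rails and lands stop the wheel when the bar is flush.
- strip_right (a point): Right (-y) end of the seal bar, same height, with the same 55 mm land beyond it; 180 mm from strip_left.
- stand: Roller stand fixed to the bench, 140 mm (x) by 92 mm (y): dark foot, two white cheeks 80 mm apart, tops 72 mm above the bench with a 6 mm high lip round the outer sides. The roller hangs between them, its flange ends on the cheeks inside the lips, 5 mm play each way. Origin: centre of its underside; turned up to 0.4 rad, left or right of the cassette.
- roller: Hand roller, about 0.4 kg: black wheel 50 mm in diameter, 52 mm wide; above it a flange 110 mm (x) by 64 mm (y), top at z = 44 mm; on that an upright blue handle 28 x 28 mm up to z = 104 mm. Origin: on the axle, mid-wheel; z up, x along the axle, y rolling direction. In the stand: origin 38 mm above the bench over the stand's origin (within 5 mm), axes as the stand's or half a turn round.
- handle (a point): Middle of the roller's handle, 68 mm above the axle: grip here from above, across either pair of flats; the fingertips then stand 5 mm over the flange.
- wheel (a joint): Turning of the roller's wheel about its axle (rad), 0 at the start, free both ways; 25 mm of rolling per rad.
- link_1 (a joint): Link 1 of 6 of the orange seal bar, counted from the left (+y) end; 29 mm long, 26 mm wide, its centre at cassette y = +75 mm. Travel down in m: 0 = 6 mm proud of the rails, 0.006 = flush; starts between 0 and 0.0015. Sinks under about 7 N or more and stays where it is left (no spring).
- link_2 (a joint): Link 2 of 6 of the orange seal bar, counted from the left (+y) end; 29 mm long, 26 mm wide, its centre at cassette y = +45 mm. Travel down in m: 0 = 6 mm proud of the rails, 0.006 = flush; starts between 0 and 0.0015. Sinks under about 7 N or more and stays where it is left (no spring).
- link_3 (a joint): Link 3 of 6 of the orange seal bar, counted from the left (+y) end; 29 mm long, 26 mm wide, its centre at cassette y = +15 mm. Travel down in m: 0 = 6 mm proud of the rails, 0.006 = flush; starts between 0 and 0.0015. Sinks under about 7 N or more and stays where it is left (no spring).
- link_4 (a joint): Link 4 of 6 of the orange seal bar, counted from the left (+y) end; 29 mm long, 26 mm wide, its centre at cassette y = -15 mm. Travel down in m: 0 = 6 mm proud of the rails, 0.006 = flush; starts between 0 and 0.0015. Sinks under about 7 N or more and stays where it is left (no spring).
- link_5 (a joint): Link 5 of 6 of the orange seal bar, counted from the left (+y) end; 29 mm long, 26 mm wide, its centre at cassette y = -45 mm. Travel down in m: 0 = 6 mm proud of the rails, 0.006 = flush; starts between 0 and 0.0015. Sinks under about 7 N or more and stays where it is left (no spring).
- link_6 (a joint): Link 6 of 6 of the orange seal bar, counted from the left (+y) end; 29 mm long, 26 mm wide, its centre at cassette y = -75 mm. Travel down in m: 0 = 6 mm proud of the rails, 0.006 = flush; starts between 0 and 0.0015. Sinks under about 7 N or more and stays where it is left (no spring).
- pot: Metal pot, 56 mm wide, 97 mm tall, bystander standing on the other side of the cassette from the roller's stand. Origin: centre of its underside.
- beaker: Small beaker with pink content, 52 mm wide, 66 mm tall, bystander behind the cassette to the left. Origin: centre of its underside.
- iodine: Brown dropper bottle with red top, 29 mm wide, 92 mm tall, bystander behind the cassette. Origin: centre of its underside.
- marker_pen: White marker with dark cap, 130 mm long, 15 mm high, bystander lying behind the cassette to the right. Origin: its middle, on the bench.

How it is judged:
On the way, in this order (a step that is already met when the one before it is completed fails the run):
1. the roller is lifted out of its stand (z of roller in the frame of stand above 0.09 m), for 0.1 s.
2. the roller rolls along the cassette under pressure: its wheel has turned by at least 2 rad and bears on the cassette with over 3 N ((value of joint wheel above 2 rad or value of joint wheel below -2 rad) and contact force between roller and cassette above 3 N), for 0.05 s.
3. all six links are down to within 1.5 mm of flush (value of joint each of link_1, link_2, link_3, link_4, link_5, link_6 above 0.0045 m), for 0.2 s.
At the end, for the whole second after the job is handed in: All six links are within 1.5 mm of flush (joint above 0.0045), and the roller hangs in its stand, upright within 0.1 rad, its origin within 12 mm of the stand's centre line and 34 to 42 mm above the bench, at rest and released (all of step 3 and horizontal distance between roller and stand below 0.012 m and z of roller in the frame of stand between 0.034 and 0.042 m and angle between roller's own z axis and vertical below 0.1 rad and linear speed of roller below 0.02 m/s); the robot touches nothing.
It fails at once if the gripper presses the cassette or its seal bar (contact force between the fingers and cassette above 2 N).
It fails at once if a bystander (pot, beaker, dropper bottle, marker) is moved by more than 30 mm (distance of any of pot, beaker, iodine, marker_pen from where it was at the start of the episode above 0.03 m).
It also fails if it takes over 64 s, if anything falls off the work surface, if the arm or the gripper's body presses on something with over 40 N, if the wrist force passes 120 N, or if a joint passes its speed limit or range.

## Working session

There is one attempt and no reset: what is moved stays moved. The work goes in short steps, Python scripts to look and compute and a tool call to move; the robot and the scene stay as the last step left them, time stands still between calls to the robot, and variables do not carry over. Pictures are saved under pics/ and viewed, at most 10 in all, crops included, and the job is handed in when it is done.

```bash
ls; mkdir -p pics
```

Run:
```python
from station import manip, eyes, readout, sign_off
import cv2,numpy as np
for n in("top","side"):
    cv2.imwrite(f"pics/{n}0.png",eyes.snapshot(n)[:,:,::-1])
    c=eyes.camera_info(n);print(n,np.round(c["mtx"],1).tolist(),np.round(c["cam_to_world"],3).tolist(),[k for k in c])
o=readout.get_obs();print(o)
```

```text
pics
station.py
top [[370.8, 0.0, 321.9], [0.0, 370.8, 203.3], [0.0, 0.0, 1.0]] [[-0.018, 0.998, -0.06, 0.528], [-1.0, -0.018, 0.004, 0.014], [0.003, 0.061, 0.998, 1.079], [0.0, 0.0, 0.0, 1.0]] ['mtx', 'cam_to_world']
side [[504.8, 0.0, 325.7], [0.0, 504.8, 199.8], [0.0, 0.0, 1.0]] [[1.0, 0.016, 0.015, 0.596], [0.007, 0.391, -0.92, -1.12], [-0.021, 0.92, 0.39, 0.584], [0.0, 0.0, 0.0, 1.0]] ['mtx', 'cam_to_world']
{'time': 0.1, 'qpos': array([-1.53580080e+00,  2.59254839e-01,  1.53596750e+00,  1.21621189e-05,
        1.34798063e+00, -2.02785894e-01]), 'qd': array([ 0.00083963, -0.00181665, -0.00319314,  0.00151278,  0.00064753,
       -0.0026467 ]), 'joint_efforts': array([ 3.64995693e-03, -4.38203681e+01, -2.84644425e+01,  7.21745356e-02,
        3.62850388e-02, -6.48502350e-05]), 'position': array([ 0.12956831, -0.53402378,  0.21791152]), 'tcp_rot': array([ 9.92940659e-01,  1.18609443e-01,  7.33783944e-05, -8.01828508e-04]), 'ft_force': array([-0.05752967,  0.22637701,  0.71879357]), 'moment': array([-0.02564705, -0.05645093,  0.02726296]), 'grasp_force': 0.0, 'opening': 0.0926543121627486}
```

View pics/top0.png

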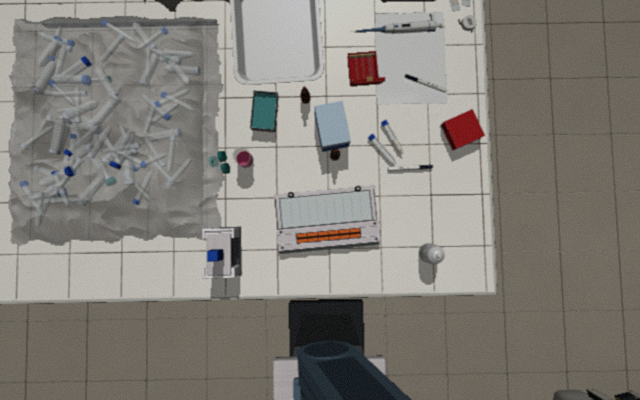

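View pics/side0.png

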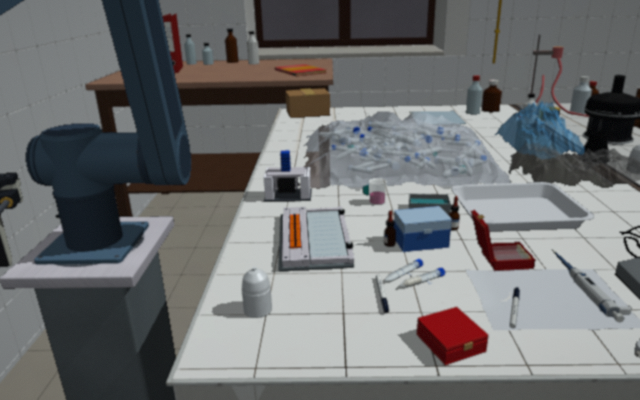

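The top view shows the cassette at about (328,218), the stand at (219,253) with the blue handle at (215,255), and the pot at (431,254). In the side view the handle is at (286,160) and the bar at (295,231). I'll enlarge both.

Run:
```python
import cv2,numpy as np
t=cv2.imread("pics/top0.png");s=cv2.imread("pics/side0.png")
# top: x190-390,y180-285 at 4x ; side: x 255-365, y 140-275 at 4x
def g(im,x0,x1,y0,y1,k):
    c=cv2.resize(im[y0:y1,x0:x1],None,fx=k,fy=k,interpolation=cv2.INTER_CUBIC)
    for x in range(x0,x1,10): cv2.line(c,((x-x0)*k,0),((x-x0)*k,5 if x%50 else 14),(0,0,255),1)
    for y in range(y0,y1,10): cv2.line(c,(0,(y-y0)*k),(5 if y%50 else 14,(y-y0)*k),(0,0,255),1)
    return c
cv2.imwrite("pics/tc.png",g(t,190,390,180,285,4))
cv2.imwrite("pics/sc.png",g(s,255,365,145,275,4))
```

```text
(no output)
```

View pics/tc.png

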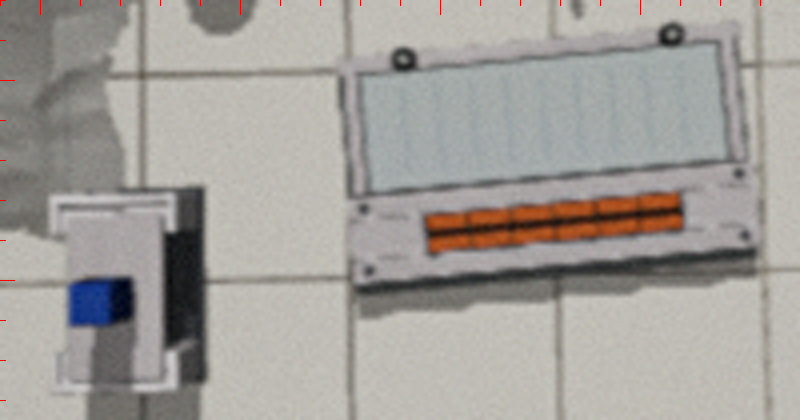

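View pics/sc.png

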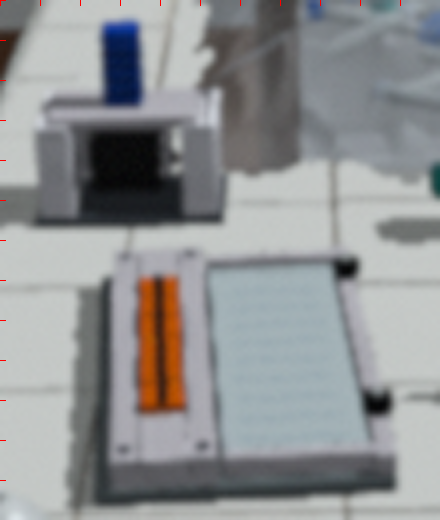

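The top crop puts the bar ends at px (296.5,238.5) and (360.8,232.8), the handle's top face at (212.8,255.8), and the stand corners near (202.5..234.5, 229..277.5). In the side crop the bar ends are at (295,214) and (295.5,247.8), and the handle top is at (285.3,151.5). Next I'll triangulate these.

Create h.py:
```python
from station import manip, eyes, readout, sign_off
import numpy as np
from scipy.spatial.transform import Rotation as R
def ray(n,uv):
    c=eyes.camera_info(n);M=np.array(c["cam_to_world"])
    d=np.linalg.inv(c["mtx"])@[*uv,1]; d=M[:3,:3]@[d[0],-d[1],-d[2]]
    return M[:3,3],d/np.linalg.norm(d)
def plane(n,uv,z):
    o,d=ray(n,uv);return o+d*(z-o[2])/d[2]
def tri(a,b):
    A=0;B=0;r=[ray("top",a),ray("side",b)]
    for o,d in r: P=np.eye(3)-np.outer(d,d);A=A+P;B=B+P@o
    p=np.linalg.solve(A,B);return p,[round(1e3*np.linalg.norm((np.eye(3)-np.outer(d,d))@(p-o)),1) for o,d in r]
def go(x,y,z,yaw):
    """remaining: turn about tool z, then shift in tool axes after that turn"""
    o=readout.get_obs();T=R.from_quat(o["tcp_rot"]).as_matrix();p=o["position"]
    cur=np.arctan2(T[1,0],T[0,0]);t=cur-yaw
    T2=np.array([[np.cos(yaw),np.sin(yaw),0],[np.sin(yaw),-np.cos(yaw),0],[0,0,-1]])
    print("t",round(o["time"],2),"pos",p.round(4),"yaw",round(cur,4),"turn",round(t,4),"shift",(T2.T@(np.array([x,y,z])-p)).round(4),"F",o["ft_force"].round(1),"open",round(o["opening"],4),"gf",round(o["grasp_force"],1),"tilt",T[:2,2].round(4))
```

Run:
```python
from h import *
f=lambda u,v:(190+u/4,180+v/4)
g=lambda u,v:(255+u/4,145+v/4)
print("handle",tri(f(91,303),g(121,26)))
L=tri(f(426,234),g(160,276));Rr=tri(f(683,211),g(162,411));print("L",L,"R",Rr,np.linalg.norm(L[0]-Rr[0]))
for z in(.035,):
  l=plane("top",f(426,234),z);r=plane("top",f(683,211),z);print("top",l,r,np.linalg.norm(l-r),"yaw",np.arctan2(-(l-r)[0],(l-r)[1]))
  l=plane("side",g(160,276),z);r=plane("side",g(162,411),z);print("side",l,r,np.linalg.norm(l-r),"yaw",np.arctan2(-(l-r)[0],(l-r)[1]))
# cassette front edge and corners top z=.03
a=plane("top",f(356,288),.03);b=plane("top",f(755,250),.03);print("edge",a,b,np.arctan2(-(a-b)[0],(a-b)[1]))
for uv in [(50,197),(178,195),(57,390),(178,388)]:print("stand",plane("top",f(*uv),.078))
for uv in [(66,207),(165,207),(66,383),(165,383)]:print("flange",plane("top",f(*uv),.082))
print("handle top",plane("top",f(91,303),.142),plane("side",g(121,26),.142))
for uv in [(36,137),(38,220),(222,217),(222,93)]: print("side stand",plane("side",g(*uv),.0))
```

```text
handle (array([0.45891673, 0.28655974, 0.1416237 ]), [np.float64(0.4), np.float64(0.4)])
L (array([0.49503448, 0.08308118, 0.03413884]), [np.float64(0.8), np.float64(0.8)]) R (array([ 0.50764665, -0.0978642 ,  0.03169243]), [np.float64(0.7), np.float64(0.7)]) 0.1814008921955858
top [0.49423974 0.0829681  0.035     ] [ 0.50701239 -0.09756098  0.035     ] 0.18098035365925283 yaw 0.07063352723812961
side [0.49601849 0.08120277 0.035     ] [ 0.50887922 -0.10397767  0.035     ] 0.18562649367131426 yaw 0.06933836106408361
edge [0.4571935  0.13298264 0.03      ] [ 0.47860771 -0.14813715  0.03      ] 0.07602784919959989
stand [0.52506153 0.33250722 0.078     ]
stand [0.52483448 0.24652102 0.078     ]
stand [0.39650329 0.32768173 0.078     ]
stand [0.39631832 0.24702955 0.078     ]
flange [0.51820049 0.32053012 0.082     ]
flange [0.51699069 0.25432157 0.082     ]
flange [0.40152548 0.32045964 0.082     ]
flange [0.40029868 0.25472152 0.082     ]
handle top [0.45852643 0.28642276 0.142     ] [0.45945682 0.28532829 0.142     ]
side stand [0.36956014 0.4374831  0.        ]
side stand [0.39216043 0.26155087 0.        ]
side stand [0.52918011 0.26161785 0.        ]
side stand [0.51948759 0.5387261  0.        ]
```

Units first: turns go in shares of 2 rad. So 0.12 rad is 0.06.

Emit:
shift_gripper(rows={"steps":[[0.09, 0, 0, 0, 0.06], [0.09, 0, 0, 0, 0.059], [0.09, 0.03, -0.03, 0, 0], [0.09, 0.03, -0.03, 0, 0], [0.09, 0.03, -0.03, 0, 0], [0.09, 0.03, -0.03, 0, 0], [0.09, 0.03, -0.03, 0, 0], [0.09, 0.03, -0.03, 0, 0]]})

```text
time: 0.9
position: [0.3104, -0.353, 0.2184]
tcp_rot: [1.0, -0.0, -0.0, -0.0]
ft_force: [0.8, -0.6, 0.5]
opening: 0.0902
grasp_force: 0.0
```

```bash
python3 -c "
from h import *
go(.459,.287,.18,0)"
```

```text
t 0.9 pos [ 0.3104 -0.353   0.2184] yaw -0.0006 turn -0.0006 shift [ 0.1486 -0.64    0.0384] F [ 0.8 -0.6  0.5] open 0.0902 gf 0.0 tilt [-0.0002  0.0004]
```

Emit:
shift_gripper(rows={"steps":[[0.09, 0.012, -0.045, 0, 0], [0.09, 0.012, -0.045, 0, 0], [0.09, 0.012, -0.045, 0, 0], [0.09, 0.012, -0.045, 0, 0], [0.09, 0.012, -0.045, 0, 0], [0.09, 0.012, -0.045, 0, 0], [0.09, 0.012, -0.045, 0, 0], [0.09, 0.012, -0.045, 0, 0]]})

```text
time: 1.7
position: [0.4056, 0.0073, 0.2186]
tcp_rot: [1.0, -0.0, 0.0, 0.0]
ft_force: [0.5, -0.5, -0.2]
opening: 0.0901
grasp_force: 0.0
```

Emit:
shift_gripper(rows={"steps":[[0.09, 0.01, -0.045, 0, 0], [0.09, 0.01, -0.045, 0, 0], [0.09, 0.01, -0.045, 0, 0], [0.09, 0.01, -0.045, 0, 0], [0.09, 0.01, -0.045, 0, 0], [0.09, 0.002, -0.045, 0, 0], [0.09, 0, -0.01, 0.03, 0], [0.09, 0, 0, 0.008, 0]]})

```text
time: 2.5
position: [0.4556, 0.2866, 0.1776]
tcp_rot: [1.0, 0.002, -0.003, 0.001]
ft_force: [-0.1, -0.9, -1.1]
opening: 0.09
grasp_force: 0.0
```

```bash
python3 -c "
from h import *
go(.459,.287,.18,0)"
```

```text
t 2.5 pos [0.4556 0.2866 0.1776] yaw 0.0031 turn 0.0031 shift [ 0.0034 -0.0004 -0.0024] F [-0.1 -0.9 -1.1] open 0.09 gf 0.0 tilt [-0.005  -0.0017]
```

Emit:
shift_gripper(rows={"steps":[[0.09, 0.001, 0, 0, 0], [0.09, 0, 0, 0.03, 0], [0.09, 0, 0, 0.03, 0], [0.09, 0, 0, 0.02, 0], [0.09, 0, 0, 0.008, 0], [0.09, 0, 0, 0, 0], [0.09, 0, 0, 0, 0]]})

```text
time: 3.2
position: [0.4599, 0.2851, 0.0941]
tcp_rot: [1.0, -0.001, 0.001, -0.0]
ft_force: [-0.0, -0.3, 0.1]
opening: 0.0897
grasp_force: 0.0
```

```bash
python3 -c "
from h import *
import cv2
go(.459,.287,.088,0)
s=eyes.snapshot('side')[90:220,215:365,::-1]
cv2.imwrite('pics/g1.png',cv2.resize(s,None,fx=4,fy=4,interpolation=cv2.INTER_CUBIC))"
```

```text
t 3.2 pos [0.4599 0.2851 0.0941] yaw -0.0012 turn -0.0012 shift [-0.0009 -0.0019  0.0061] F [-0.  -0.3  0.1] open 0.0897 gf 0.0 tilt [0.002  0.0006]
```

View pics/g1.png

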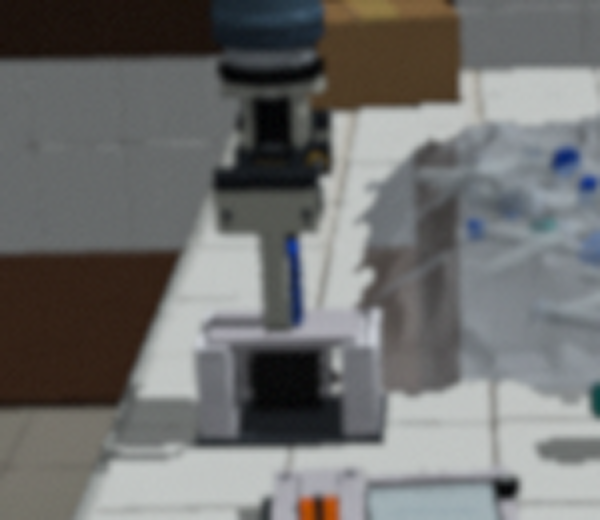

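The near finger, at crop x≈281, lines up with the handle (crop right edge at 302), and its tip is just above the flange. I'll close here.

Emit:
shift_gripper(rows={"steps":[[0.09, 0, -0.001, 0.006, 0], [0.02, 0, 0, 0, 0], [0.02, 0, 0, 0, 0], [0.02, 0, 0, 0, 0], [0.02, 0, 0, 0, 0], [0.02, 0, 0, 0, 0], [0.02, 0, 0, 0, 0], [0.02, 0, 0, 0, 0]]})

```text
time: 4.05
position: [0.4588, 0.2864, 0.0867]
tcp_rot: [1.0, -0.0, 0.0, -0.0]
ft_force: [-0.4, -0.2, 0.1]
opening: 0.0385
grasp_force: 0.0
```

```bash
python3 -c "
from h import *
go(.459,.287,.088,0)"
```

```text
t 4.05 pos [0.4588 0.2864 0.0867] yaw -0.0002 turn -0.0002 shift [ 0.0002 -0.0006 -0.0013] F [-0.4 -0.2  0.1] open 0.0385 gf 0.0 tilt [0. 0.]
```

Emit:
shift_gripper(rows={"steps":[[0.0, 0, 0, 0, 0], [0.0, 0, 0, 0, 0], [0.0, 0, 0, 0, 0], [0.0, 0, 0, 0, 0], [0.0, 0, 0, 0, 0]]})

```text
time: 4.55
position: [0.4589, 0.288, 0.0869]
tcp_rot: [1.0, -0.0, 0.0, -0.001]
ft_force: [-0.3, 5.6, -0.6]
opening: 0.0279
grasp_force: 30.0
```

```bash
python3 -c "
from h import *
go(.459,.287,.088,0)"
```

```text
t 4.55 pos [0.4589 0.288  0.0869] yaw -0.0001 turn -0.0001 shift [ 0.0001  0.001  -0.0011] F [-0.3  5.6 -0.6] open 0.0279 gf 30.0 tilt [0.0007 0.0027]
```

To row units: -0.071 rad is -0.0355.

Emit:
shift_gripper(rows={"steps":[[0.0, 0, 0, -0.02, 0], [0.0, 0, 0, -0.03, 0], [0.0, 0, 0, -0.03, 0], [0.0, 0, 0, -0.02, 0], [0.0, 0, 0, 0, -0.0355], [0.0, 0, 0, 0, 0], [0.0, 0, 0, 0, 0]]})

```text
time: 5.25
position: [0.4579, 0.286, 0.1856]
tcp_rot: [0.999, 0.035, -0.001, 0.0]
ft_force: [-0.7, 0.3, -4.3]
opening: 0.0277
grasp_force: 30.0
```

```bash
python3 -c "
from h import *
import cv2
go(.4928,.1104,.125,.071)
for n in ('side','top'):
  s=eyes.snapshot(n)[:,:,::-1]
  cv2.imwrite(f'pics/l_{n}.png',s)
"
```

```text
t 5.25 pos [0.4579 0.286  0.1856] yaw 0.0691 turn -0.0019 shift [0.0223 0.1777 0.0606] F [-0.7  0.3 -4.3] open 0.0277 gf 30.0 tilt [-0.0021 -0.0009]
```

Emit:
shift_gripper(rows={"steps":[[0.0, 0.005, 0.03, 0, 0], [0.0, 0.005, 0.04, 0, 0], [0.0, 0.006, 0.04, 0, 0], [0.0, 0.006, 0.04, 0.01, 0], [0.0, 0, 0.025, 0.02, 0], [0.0, 0, 0.003, 0.02, 0], [0.0, 0, 0, 0.01, 0], [0.0, 0, 0, 0, 0]]})

```text
time: 6.15
position: [0.4918, 0.1105, 0.1249]
tcp_rot: [0.999, 0.035, -0.002, -0.0]
ft_force: [-0.6, 0.4, -3.8]
opening: 0.0277
grasp_force: 30.0
```

```bash
python3 -c "
from h import *
import cv2
go(.4928,.1104,.104,.071)
a=eyes.snapshot('side')[120:270,240:370,::-1]
b=eyes.snapshot('top')[190:270,240:390,::-1]
f=lambda s,k:cv2.resize(s,None,fx=k,fy=k,interpolation=cv2.INTER_CUBIC)
cv2.imwrite('pics/p_side.png',f(a,4));cv2.imwrite('pics/p_top.png',f(b,4))
"
```

```text
t 6.15 pos [0.4918 0.1105 0.1249] yaw 0.07 turn -0.001 shift [0.001  0.0002 0.0209] F [-0.6  0.4 -3.8] open 0.0277 gf 30.0 tilt [-0.0043  0.0003]
```

View pics/p_side.png

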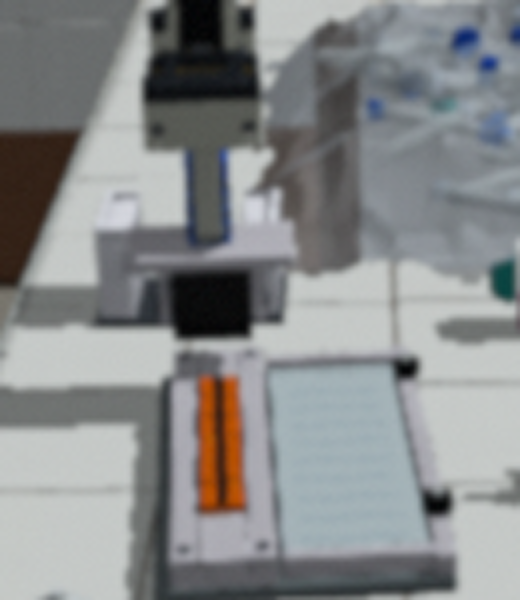

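The roller hangs over the left land. The wheel spans crop u 174–250 (px 302.5), with its bottom at v≈335, and the bar's far end is at u≈220. I'll check the lateral offset numerically.

Run:
```python
from h import *
def proj(n,p):
    c=eyes.camera_info(n);q=np.linalg.inv(c["cam_to_world"])@[*p,1];q=c["mtx"]@[q[0],-q[1],-q[2]];return q[:2]/q[2]
for p in [(.4918,.1105,.051),(.4918+.0018,.0856,.076),(.4945,.0830,.035),(.507,-.0975,.035),(.4944,.083,.03),(.4918,.098,.12)]:
    u=proj("side",p);print(p,(u-[240,120])*4)
# back-project wheel front lower edges (z~.06 at y~.09)
```

```text
(0.4918, 0.1105, 0.051) [215.38109599 335.85048739]
(0.49360000000000004, 0.0856, 0.076) [213.90355899 315.74339651]
(0.4945, 0.083, 0.035) [217.85867601 374.89375482]
(0.507, -0.0975, 0.035) [219.42797247 505.64221995]
(0.4944, 0.083, 0.03) [218.04709594 381.82650861]
(0.4918, 0.098, 0.12) [209.28792135 245.55289299]
```

View pics/p_top.png

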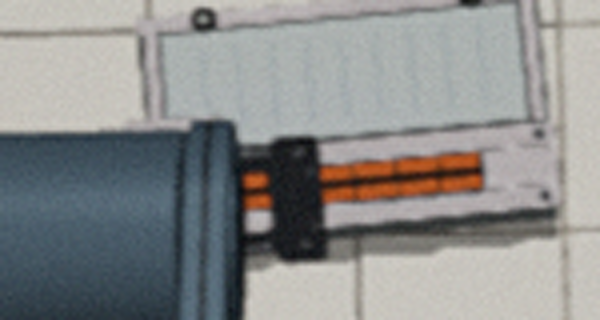

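The top view shows the arm covering the roller, with the bar's right end at crop (482,172), which matches my fit. I'll shift 2.5 mm outward and set the roller down.

Emit:
shift_gripper(rows={"steps":[[0.0, 0.0025, 0, 0.01, 0], [0.0, 0, 0, 0.008, 0], [0.0, 0, 0, 0.003, 0], [0.0, 0, 0, 0.002, 0], [0.0, 0, 0, 0.002, 0], [0.0, 0, 0, 0, 0]]})

```text
time: 6.85
position: [0.4957, 0.1108, 0.1036]
tcp_rot: [0.999, 0.036, 0.0, 0.0]
ft_force: [-5.7, -0.2, 11.7]
opening: 0.0278
grasp_force: 30.0
```

```bash
python3 -c "
from h import *
go(.4948,.1104,.104,.071)"
```

```text
t 6.85 pos [0.4957 0.1108 0.1036] yaw 0.0713 turn 0.0003 shift [-0.001   0.0003 -0.0004] F [-5.7 -0.2 11.7] open 0.0278 gf 30.0 tilt [ 0.0007 -0.    ]
```

Emit:
shift_gripper(rows={"steps":[[0.0, 0, 0, 0.002, 0], [0.0, 0, 0, 0.002, 0], [0.0, 0, 0.004, 0, 0], [0.0, 0, 0.006, 0, 0], [0.0, 0, 0.006, 0, 0], [0.0, 0, 0.006, 0, 0], [0.0, 0, 0.006, 0, 0], [0.0, 0, 0.006, 0, 0]]})

```text
time: 7.65
position: [0.5007, 0.0768, 0.1027]
tcp_rot: [0.999, 0.036, 0.004, 0.0]
ft_force: [-8.2, 0.8, 29.5]
opening: 0.0278
grasp_force: 30.0
```

```bash
python3 -c "
from h import *
go(.5012,-.0073,.104,.071)"
```

```text
t 7.65 pos [0.5007 0.0768 0.1027] yaw 0.0712 turn 0.0002 shift [-0.0054  0.0839 -0.0013] F [-8.2  0.8 29.5] open 0.0278 gf 30.0 tilt [ 0.0073 -0.    ]
```

Emit:
shift_gripper(rows={"steps":[[0.0, -0.0005, 0.008, 0, 0], [0.0, -0.0005, 0.008, 0, 0], [0.0, -0.0005, 0.008, 0, 0], [0.0, -0.0005, 0.008, 0, 0], [0.0, -0.0005, 0.008, 0, 0], [0.0, 0, 0.008, 0, 0], [0.0, 0, 0.008, 0, 0], [0.0, 0, 0.008, 0, 0]]})

```text
time: 8.45
position: [0.5047, 0.0119, 0.1027]
tcp_rot: [0.999, 0.035, 0.006, 0.001]
ft_force: [-2.5, 1.7, 22.8]
opening: 0.0283
grasp_force: 30.0
```

```bash
python3 -c "
from h import *
go(.5012,-.0073,.104,.071)"
```

```text
t 8.45 pos [0.5047 0.0119 0.1027] yaw 0.071 turn -0.0 shift [-0.0049  0.0189 -0.0013] F [-2.5  1.7 22.8] open 0.0283 gf 30.0 tilt [ 0.0113 -0.0017]
```

Emit:
shift_gripper(rows={"steps":[[0.0, -0.0005, 0.008, 0.001, 0], [0.0, -0.0005, 0.008, 0.001, 0], [0.0, -0.0005, 0.008, 0, 0], [0.0, -0.0005, 0.008, 0, 0], [0.0, 0, 0.008, 0, 0], [0.0, 0, 0.008, 0, 0], [0.0, 0, 0.008, 0, 0], [0.0, 0, 0.008, 0, 0]]})

```text
time: 9.25
position: [0.509, -0.0528, 0.1026]
tcp_rot: [0.999, 0.035, 0.008, 0.002]
ft_force: [-1.7, 6.7, 35.2]
opening: 0.0282
grasp_force: 30.0
```

```bash
python3 -c "
from h import *
go(.5012,-.0073,.104,.071)"
```

```text
t 9.25 pos [ 0.509  -0.0528  0.1026] yaw 0.0705 turn -0.0005 shift [-0.0045 -0.0459 -0.0014] F [-1.7  6.7 35.2] open 0.0282 gf 30.0 tilt [ 0.0153 -0.0034]
```

Emit:
shift_gripper(rows={"steps":[[0.0, -0.0005, 0.008, 0, 0], [0.0, -0.0005, 0.008, 0, 0], [0.0, 0, 0.008, 0, 0], [0.0, 0, 0.008, 0, 0], [0.0, 0, 0.008, 0, 0], [0.0, 0, 0.008, 0, 0], [0.0, 0, 0.004, 0, 0], [0.0, 0, 0, 0, 0]]})

```text
time: 10.05
position: [0.5126, -0.1068, 0.1026]
tcp_rot: [0.999, 0.035, 0.008, 0.004]
ft_force: [0.8, -0.6, 27.5]
opening: 0.0277
grasp_force: 30.0
```

```bash
python3 -c "
from h import *
go(.5012,-.0073,.104,.071)"
```

```text
t 10.05 pos [ 0.5126 -0.1068  0.1026] yaw 0.0702 turn -0.0008 shift [-0.0043 -0.1    -0.0014] F [ 0.8 -0.6 27.5] open 0.0277 gf 30.0 tilt [ 0.017  -0.0074]
```

Emit:
shift_gripper(rows={"steps":[[0.0, 0, 0.008, 0, 0], [0.0, 0, -0.006, 0, 0], [0.0, 0, -0.012, 0, 0], [0.0, 0, -0.012, 0, 0], [0.0, 0, -0.012, 0, 0], [0.0, 0, -0.012, 0, 0], [0.0, 0, -0.012, 0, 0], [0.0, 0, -0.012, 0, 0]]})

```text
time: 10.85
position: [0.5075, -0.0355, 0.1025]
tcp_rot: [0.999, 0.035, 0.008, 0.003]
ft_force: [-0.4, -2.0, 28.5]
opening: 0.0276
grasp_force: 30.0
```

Emit:
shift_gripper(rows={"steps":[[0.0, 0, -0.012, 0, 0], [0.0, 0, -0.012, 0, 0], [0.0, 0, -0.012, 0, 0], [0.0, 0, -0.012, 0, 0], [0.0, 0, -0.012, 0, 0], [0.0, 0, -0.012, 0, 0], [0.0, 0, -0.012, 0, 0], [0.0, 0, -0.012, 0, 0]]})

```text
time: 11.65
position: [0.5008, 0.0616, 0.1025]
tcp_rot: [0.999, 0.035, 0.009, 0.002]
ft_force: [-1.0, -2.5, 30.4]
opening: 0.0276
grasp_force: 30.0
```

```bash
python3 -c "
from h import *
go(.5012,-.0073,.104,.071)"
```

```text
t 11.65 pos [0.5008 0.0616 0.1025] yaw 0.0709 turn -0.0001 shift [-0.0045  0.0687 -0.0015] F [-1.  -2.5 30.4] open 0.0276 gf 30.0 tilt [ 0.0171 -0.0027]
```

To row units: 0.071 rad is 0.0355.

Emit:
shift_gripper(rows={"steps":[[0.0, 0, -0.012, 0, 0], [0.0, 0, -0.012, 0, 0], [0.0, 0, -0.01, 0, 0], [0.0, 0, 0, -0.01, 0], [0.0, 0, 0, -0.02, 0], [0.0, 0, 0, -0.03, 0], [0.0, 0, 0, -0.03, 0], [0.0, 0, 0, 0, 0.0355]]})

```text
time: 12.45
position: [0.4938, 0.0961, 0.1898]
tcp_rot: [1.0, -0.0, 0.004, 0.0]
ft_force: [0.8, -0.5, -3.8]
opening: 0.0281
grasp_force: 30.0
```

```bash
python3 -c "
from h import *
go(.4585,.287,.187,0)
import cv2
a=eyes.snapshot('side')[120:270,240:370,::-1];cv2.imwrite('pics/q.png',cv2.resize(a,None,fx=4,fy=4,interpolation=cv2.INTER_CUBIC))
"
```

```text
t 12.45 pos [0.4938 0.0961 0.1898] yaw -0.001 turn -0.001 shift [-0.0353 -0.1909  0.0028] F [ 0.8 -0.5 -3.8] open 0.0281 gf 30.0 tilt [ 0.0076 -0.0003]
```

View pics/q.png

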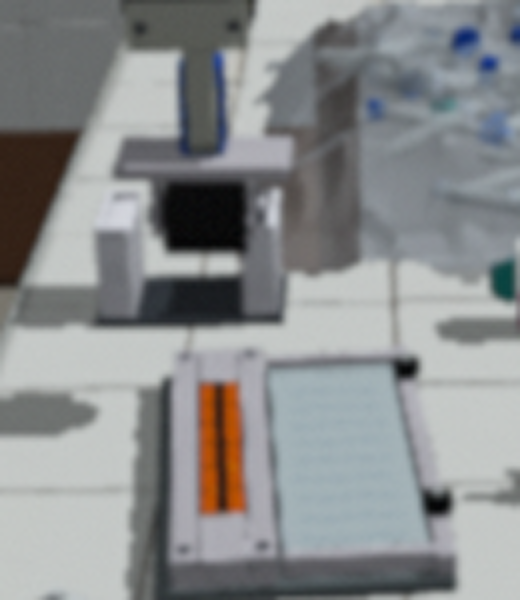

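The side view shows all the links sunk: the bar's far edge moved from v=377 to v=383, level with the rails. The roller hangs level in the grip, with the handle at u≈204. Now back to the stand.

Emit:
shift_gripper(rows={"steps":[[0.0, -0.006, -0.03, 0, 0], [0.0, -0.008, -0.045, 0, 0], [0.0, -0.008, -0.045, 0, 0], [0.0, -0.008, -0.045, 0, 0], [0.0, -0.005, -0.025, 0, 0], [0.0, 0, 0, 0, 0], [0.0, 0, 0, 0, 0], [0.0, 0, 0, 0, 0]]})

```text
time: 13.3
position: [0.4562, 0.2852, 0.1851]
tcp_rot: [1.0, -0.0, -0.001, 0.001]
ft_force: [-0.6, 0.7, -3.8]
opening: 0.028
grasp_force: 30.0
```

```bash
python3 -c "
from h import *
go(.459,.287,.087,0)
import cv2
a=eyes.snapshot('side')[90:220,215:365,::-1];cv2.imwrite('pics/r.png',cv2.resize(a,None,fx=4,fy=4,interpolation=cv2.INTER_CUBIC))
"
```

```text
t 13.3 pos [0.4562 0.2852 0.1851] yaw -0.0004 turn -0.0004 shift [ 0.0028 -0.0018  0.0981] F [-0.6  0.7 -3.8] open 0.028 gf 30.0 tilt [-0.0012 -0.001 ]
```

View pics/r.png

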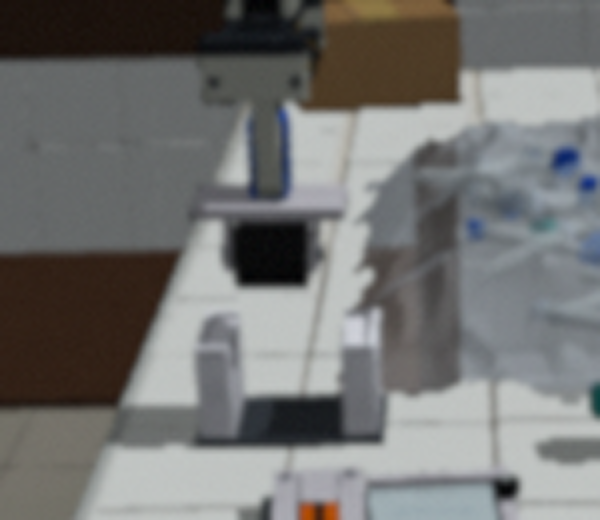

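The roller hangs level over the stand, with the flange at v≈200 and the handle at u≈268. Its place in the grip is the same as at pickup, so I'll lower it to the pickup pose.

Emit:
shift_gripper(rows={"steps":[[0.0, 0.003, -0.0015, 0.02, 0], [0.0, 0, 0, 0.03, 0], [0.0, 0, 0, 0.02, 0], [0.0, 0, 0, 0.01, 0], [0.0, 0, 0, 0, 0], [0.0, 0, 0, 0, 0]]})

```text
time: 13.95
position: [0.4599, 0.2874, 0.1064]
tcp_rot: [1.0, -0.001, 0.0, -0.0]
ft_force: [0.6, -0.1, -2.8]
opening: 0.0282
grasp_force: 30.0
```

```bash
python3 -c "
from h import *
go(.459,.287,.087,0)"
```

```text
t 13.95 pos [0.4599 0.2874 0.1064] yaw -0.0011 turn -0.0011 shift [-0.0009  0.0004  0.0194] F [ 0.6 -0.1 -2.8] open 0.0282 gf 30.0 tilt [0.0006 0.0003]
```

Emit:
shift_gripper(rows={"steps":[[0.0, 0, 0, 0.01, 0], [0.0, 0, 0, 0.006, 0], [0.0, 0, 0, 0.002, 0], [0.0, 0, 0, 0.001, 0], [0.0, 0, 0, 0, 0], [0.0, 0, 0, 0, 0]]})

```text
time: 14.55
position: [0.4593, 0.2882, 0.0868]
tcp_rot: [1.0, -0.0, 0.0, -0.0]
ft_force: [-0.4, 3.4, -3.0]
opening: 0.028
grasp_force: 30.0
```

```bash
python3 -c "
from h import *
go(.459,.287,.087,0)"
```

```text
t 14.55 pos [0.4593 0.2882 0.0868] yaw -0.0 turn -0.0 shift [-0.0003  0.0012 -0.0002] F [-0.4  3.4 -3. ] open 0.028 gf 30.0 tilt [0.0002 0.0007]
```

Emit:
shift_gripper(rows={"steps":[[0.0, 0, -0.0015, 0, 0], [0.0, 0, 0, 0.0015, 0], [0.0, 0, 0, 0.001, 0], [0.0, 0, 0, 0, 0], [0.0, 0, 0, 0, 0]]})

```text
time: 15.05
position: [0.4589, 0.2889, 0.0858]
tcp_rot: [1.0, 0.0, 0.0, 0.0]
ft_force: [-7.1, -1.7, 10.5]
opening: 0.0279
grasp_force: 30.0
```

```bash
python3 -c "
from h import *
go(.459,.287,.087,0)"
```

```text
t 15.05 pos [0.4589 0.2889 0.0858] yaw 0.0 turn 0.0 shift [ 0.0001  0.0019 -0.0012] F [-7.1 -1.7 10.5] open 0.0279 gf 30.0 tilt [ 0.0002 -0.0006]
```

It's seated: contact force is up at the expected height. Relieve the load and release.

Emit:
shift_gripper(rows={"steps":[[0.0, 0, 0, -0.0025, 0], [0.0, 0, 0, 0, 0], [0.05, 0, 0, 0, 0], [0.07, 0, 0, 0, 0], [0.09, 0, 0, 0, 0], [0.09, 0, 0, 0, 0], [0.09, 0, 0, 0, 0], [0.09, 0, 0, 0, 0]]})

```text
time: 15.85
position: [0.4594, 0.2892, 0.0867]
tcp_rot: [1.0, -0.0, 0.0, -0.0]
ft_force: [-0.1, -0.1, -0.1]
opening: 0.071
grasp_force: 0.0
```

Emit:
shift_gripper(rows={"steps":[[0.09, 0, 0, 0, 0], [0.09, 0, 0, 0, 0], [0.09, 0, 0, 0, 0], [0.09, 0, 0, 0, 0], [0.09, 0, 0, -0.01, 0], [0.09, 0, 0, -0.03, 0], [0.09, 0, 0, -0.04, 0], [0.09, 0, 0, -0.04, 0]]})

```text
time: 16.65
position: [0.4589, 0.2891, 0.2084]
tcp_rot: [1.0, -0.0, -0.0, 0.0]
ft_force: [1.1, -0.3, 0.1]
opening: 0.09
grasp_force: 0.0
```

Emit:
shift_gripper(rows={"steps":[[0.09, 0, 0, -0.04, 0], [0.09, 0, 0.04, 0, 0], [0.09, -0.04, 0.045, 0, 0], [0.09, -0.04, 0.045, 0, 0], [0.09, -0.02, 0.045, 0, 0], [0.09, 0, 0.045, 0, 0], [0.09, 0, 0.045, 0, 0], [0.09, 0, 0, 0, 0]]})

```text
time: 17.45
position: [0.3731, 0.0347, 0.2477]
tcp_rot: [1.0, -0.004, 0.001, 0.001]
ft_force: [-0.4, 0.8, -0.2]
opening: 0.0897
grasp_force: 0.0
```

```bash
python3 -c "
from h import *
go(.459,.287,.087,0)
import cv2
f=lambda a:cv2.resize(a,None,fx=4,fy=4,interpolation=cv2.INTER_CUBIC)
a=f(eyes.snapshot('side')[140:270,250:350,::-1]);b=f(eyes.snapshot('top')[180:285,195:295,::-1])
c=np.zeros((520,800,3),np.uint8);c[:520,:400]=a;c[:420,400:]=b;cv2.imwrite('pics/z.png',c)"
```

```text
t 17.45 pos [0.3731 0.0347 0.2477] yaw -0.0078 turn -0.0078 shift [ 0.0859 -0.2523  0.1607] F [-0.4  0.8 -0.2] open 0.0897 gf 0.0 tilt [ 0.002  -0.0025]
```

View pics/z.png

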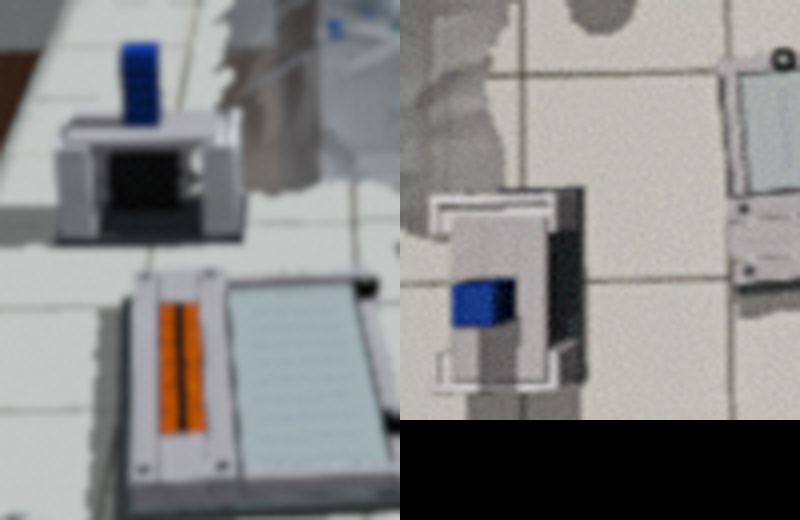

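The roller hangs upright and level between the cheeks: side handle at crop (141,85), top handle at (475,303), both as at the start. The bar lies flush, so I'm handing the job in.

Emit:
shift_gripper(rows={"steps":[[0.09, 0, 0, 0, 0], [0.09, 0, 0, 0, 0], [0.09, 0, 0, 0, 0]]})

```text
time: 17.85
position: [0.3728, 0.0407, 0.2466]
tcp_rot: [1.0, 0.001, -0.0, -0.0]
ft_force: [0.0, 0.4, -0.1]
opening: 0.09
grasp_force: 0.0
```

```bash
python3 -c "
from station import manip, eyes, readout, sign_off
print(sign_off())"
```

```text
the job is handed in; nothing more can be done
None
```

I rolled the seal bar down under about 30 N, one pass each way, put the roller back in its stand and handed the job in at 17.9 s; the last pictures show the bar flush with the rails and the roller hanging level, but the sign-off gave no verdict.

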